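Sort washed chocolate moulds and show the doubtful one to the inspection camera

TASK

Three washed chocolate moulds stand in the wire draining rack, each with a coloured tag clip: stand the green-tagged (passed) mould in the pocket of the green block and the red-tagged (rejected) one in the pocket of the red block, either way round, each lowered fully home before you let go of it. Then take up the yellow-tagged (doubtful) mould and show it to the inspection camera: in the air, upright and still, its cavity side towards the lens and square to it, the middle of that side level with the lens and straight in front of it at 15 cm. Finish while still holding it there, and leave the timer, the powder pot and the ring cutter where they stand.

Things in the scene. Friction and masses are not known exactly. Their poses are not given: they have to be found in the camera images.
- mould_green: chocolate mould with GREEN tag clip: rigid grey-blue plate 140 wide (its y), 105 high (z, up), 14 mm thick (x), 0.16 kg. Origin: centre of lower edge. Cavity side (4 x 2 open pockets) faces its -x. Grip it across the thickness at mid-width: its top 26 mm is a flat solid rim. Clip on the top edge at y +30 to +64 mm, 17 mm thick, 20 mm down. Stands upright in one of the rack's gaps
- mould_red: the same mould with a RED tag clip; same size, origin and axes
- mould_yellow: the same mould with a YELLOW tag clip; same size, origin and axes
- mould_yellow_face (a point): middle of the cavity side of the yellow-tagged mould: 52.5 mm above its lower edge, on its -x face (7 mm from its mid-plane); axes as the mould's
- rack: fixed wire draining rack, 216 x 106 x 62 mm, origin under its centre on the table. Three gaps along its x at -65, 0, +65 mm, between wire bows 62 mm high (2 mm play each side). The moulds stand on its rails, lower edge 16 mm above the table, all with cavity side towards the rack's -x (roughly to the robot), and lift straight out
- nest_green_slot (a point): centre of the pocket floor in the fixed GREEN plastic block (62 x 172 x 45 mm, on the 8 mm black board; its top is 35 mm above this point). The pocket runs along the point's y: 148 long, 18 wide, 35 mm deep, long edges chamfered 5 mm; z up. A mould stands in it on its lower edge, its width along this y, 2 mm play each side, 4 mm each end
- nest_red_slot (a point): the same point in the RED block; same sizes and axes. The two blocks may stand in either order
- lens (a point): middle of the lens glass of the fixed inspection camera (dark body on a 250 mm metal post, ring light 74 mm across round the lens; base 120 x 110 mm), 200 mm above the table. The point's x axis is the line of sight: level, pointing out of the lens away from the camera; z up
- view_point (a point): empty point in the air 150 mm straight in front of the lens glass (axes as the lens point): where the middle of the mould's cavity side shall be, the mould's x axis along this x axis
- timer: green and white kitchen timer, 62 mm across, 40 mm high, origin under its centre; a bystander
- powder_pot: white powder pot with red lid, 70 mm across, 62 mm high, origin under its centre; a bystander
- ring_cutter: steel ring cutter, 60 mm across, 35 mm high, origin under its centre; a bystander

How it is judged:
By the outcome, as a careful person would: the job done as asked, in the order asked, and still so for the second after the job is handed in, while the arm keeps its last pose, push and grip.
It also fails if it takes over 58 s, if anything falls off the work surface, if the arm or the gripper's body presses on something with over 40 N, if the wrist force passes 120 N, or if a joint passes its speed limit or range.

ROBOT

A 6-joint arm with a two-finger parallel gripper is mounted at the origin on a cart in front of the work surface, level with it; the furniture and walls round the work are solid. World frame = base frame: x ahead of the robot, y to its left, z up, the work surface at z = 0. Lengths are in m, angles in rad, forces in N, time in s.
With the tool pointing down it reaches from about 0.25 to 0.775 m from the base axis. Payload 4 kg.
Tool frame: the origin (TCP) lies midway between the tips of the shut fingers; the grasp point (between the pads) lies 19 mm behind it (robot.grip_depth is the distance from the TCP to the grasp point, in m); z points along the fingers, y is the line along which they close (so a half turn about z gives the same grasp; the last joint's range is limited). The gripper opens to 85 mm and grips with 20 to 120 N. Pads are 22 mm wide; open, the fingers measure 114 mm over their backs; the gripper's body (76 mm by 85 mm) begins 54 mm behind the grasp point. The pads swing forward as they close: fully open they stand 13 mm farther back than shut.
Start: joints at [-1.225, 0.087, 1.371, -0, 1.684, -0.103], TCP at [0.239, -0.496, 0.231] pointing down, gripper open.
Joint ranges: [-3.1, 3.1], [-0.76, 2.03], [0.27, 2.55], [-1.08, 4.22], [0.17, 2.65], [-2.57, 2.57]. Speed limits (rad/s): [2.79, 2.79, 3.14, 3.14, 3.14, 3.14].

INTERFACE

Orientations are given as a unit quaternion [w, x, y, z].
In Python, from rig import sensors, viewer, ticket, robot gives the robot as it stands. The module is installed in compiled form; this text tells all that it offers.
- The arm moves only by the tool step_arm, never from a script. Its argument "motion" is a list of rows, each a list of 3 entries, a list of its own where there are three numbers: the closure, from -1 (fully open) to 1 (shut), then the shift along the tool's x, y, z in m, then the turn about the tool's z in degrees. A call has 1 to 12 rows; each row is the pose to reach, as a shift and turn from the pose commanded when the call began, along the tool's axes at that moment; what a row does not reach only later rows make up. A row lasts 1/12 s, in which the tool goes at most 41.7 mm and 7.16 degrees, less where a joint would pass 70% of its speed; a pose out of reach is approached as far as the arm can. A call with a gripper value outside its range is refused whole. The fingers move at their own pace and stop on an object; "squeeze" is the grip in N (left out, the last holds). Time passes only in rows, so rows that repeat a pose let the fingers close. It gives the time, the measured TCP pose, the force, the opening and the grip force at its end, in the units of the state.
- sensors.get_obs(): the state, without advancing time (a new reading comes with each control period).
- viewer.read_camera(name): name is "side" or "top" or "wrist"; returns a dict with "image" (400x640x3 uint8, red, green, blue), "mtx" (3x3 intrinsics, pixels), "k1" (the pictures are not rectified: a ray, as slopes to the right and down, at radius r is drawn at 1 + k1 r^2 times it, then the intrinsics apply), "cam_to_world" (4x4, takes a point from camera to world coordinates). Camera axes: x right, y down, z forward; pixel columns grow to the right and rows downward; lengths in m; the calibration is good to about 2 mm. A picture is of the moment at which its call begins. There is no depth.
- ticket.finish_job(): hands the job in; it is judged then, once.
The state is a dict: "t": time; "joints": joint angles; "joint_vel": joint speeds; "effort": joint torques, N m; "position": TCP position; "orientation": TCP orientation; "force": force on the tool from outside, world axes, zero at the start; "wrist_torque": the same for the moment, N m; "grip_width": finger opening in m; "grasp_force": force on a finger pad.
Only numpy, scipy, OpenCV 4.12 (cv2) and the standard library are available. Lean on these libraries where they do the work, as an engineer would, in place of code of your own. Each camera call takes 0.05 s, during which the arm holds its last target. There are 200 camera calls.

## Working session

There is one attempt and no reset: what is moved stays moved. The work goes in short steps, Python scripts to look and compute and a tool call to move; the robot and the scene stay as the last step left them, time stands still between calls to the robot, and variables do not carry over. Pictures are saved under pics/ and viewed, at most 13 in all, crops included, and the job is handed in when it is done.

Besides the shell and the picture viewer there is one more tool, called after "Request:" as name(argument=value, ...) on one line, values as JSON. step_arm: Moves the arm, as the interface text tells. Its arguments: {"type":"object","properties":{"motion":{"type":"array","items":{"type":"array"}},"squeeze":{"type":"number"}},"required":["motion"]}

```bash
mkdir -p pics; cat > h.py <<'E'
import numpy as np, cv2
from rig import sensors, viewer, ticket, robot
from scipy.spatial.transform import Rotation as R
def cam(n):
    d=viewer.read_camera(n); np.savez(f'{n}.npz',**{k:np.array(v) for k,v in d.items()})
    return d
def load(n): return np.load(f'{n}.npz')
def ray(d,uv):
    K=np.array(d['mtx']);k1=float(d['k1']);T=np.array(d['cam_to_world'])
    uv=np.atleast_2d(uv).astype(float)
    p=cv2.undistortPoints(uv[:,None],K,np.array([k1,0,0,0,0]))[:,0]
    v=np.c_[p,np.ones(len(p))]@T[:3,:3].T
    return T[:3,3],v
def onz(d,uv,z):
    o,v=ray(d,uv); return o+v*((z-o[2])/v[:,2])[:,None]
def proj(d,P):
    T=np.linalg.inv(np.array(d['cam_to_world']));P=np.atleast_2d(P).astype(float)
    p=P@T[:3,:3].T+T[:3,3]
    q,_=cv2.projectPoints(p,np.zeros(3),np.zeros(3),np.array(d['mtx']),np.array([float(d['k1']),0,0,0,0])); return q[:,0]
def tri(d1,p1,d2,p2):
    o1,v1=ray(d1,p1);o2,v2=ray(d2,p2);v1=v1[0];v2=v2[0]
    s=np.linalg.lstsq(np.c_[v1,-v2],o2-o1,rcond=None)[0]
    a,b=o1+s[0]*v1,o2+s[1]*v2; return (a+b)/2,np.linalg.norm(a-b)
def save(d,n): cv2.imwrite(f'pics/{n}.png',cv2.cvtColor(np.array(d['image']),cv2.COLOR_RGB2BGR))
E
python3 - <<'E'
from h import *
np.set_printoptions(precision=3,suppress=True)
for n in ['top','side','wrist']:
    d=cam(n); save(d,n+'0'); print(n,d['mtx'],d['k1'],d['cam_to_world'])
o=sensors.get_obs(); print(o, robot.grip_depth)
E
```

```text
top [[385.511   0.    325.503]
 [  0.    385.511 197.446]
 [  0.      0.      1.   ]] 0.03143791331191317 [[-0.01  -0.996  0.089  0.371]
 [-1.     0.009 -0.014 -0.011]
 [ 0.013 -0.09  -0.996  1.23 ]
 [ 0.     0.     0.     1.   ]]
side [[416.474   0.    321.158]
 [  0.    416.474 194.971]
 [  0.      0.      1.   ]] 0.02948920417804845 [[-0.749 -0.55   0.37  -0.063]
 [-0.663  0.621 -0.418  0.573]
 [ 0.001 -0.558 -0.83   1.351]
 [ 0.     0.     0.     1.   ]]
wrist [[325.948   0.    314.269]
 [  0.    325.948 201.291]
 [  0.      0.      1.   ]] 0.008320719490288278 [[ 0.434 -0.856 -0.281  0.31 ]
 [-0.901 -0.413 -0.133 -0.46 ]
 [-0.002  0.311 -0.95   0.373]
 [ 0.     0.     0.     1.   ]]
{'t': 0.15, 'joints': array([-1.225,  0.088,  1.372,  0.   ,  1.684, -0.103]), 'joint_vel': array([ 0.   , -0.001, -0.004,  0.001,  0.001, -0.   ]), 'effort': array([  0.002, -35.238, -31.368,   0.   ,   0.008,   0.   ]), 'position': array([ 0.239, -0.495,  0.23 ]), 'orientation': array([-0.001,  0.975,  0.222, -0.   ]), 'force': array([ 0.334,  0.258, -0.117]), 'wrist_torque': array([ 0.001,  0.018, -0.012]), 'grasp_force': 0.0, 'grip_width': 0.08527307684021077} 0.0187
```

View pics/top0.png

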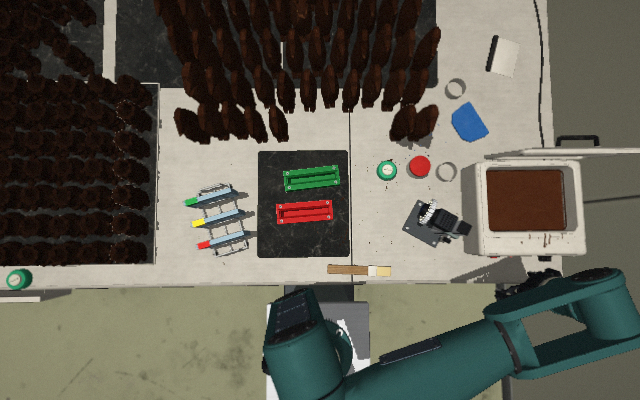

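View pics/side0.png

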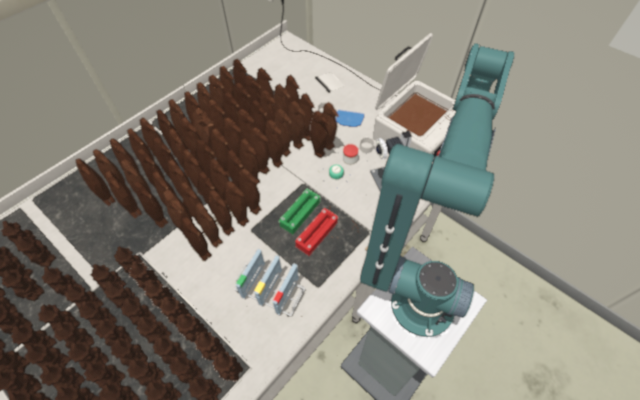

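The top view shows the rack at about (220,220) with the clips green (191,203), yellow (199,222) and red (205,244). The green block is at (312,178) and the red at (304,212). The inspection camera is at about (435,220), with the bystanders at (387,170), (419,167) and (446,171). The side view shows the same things from the left, with the rack at (268,280).

```bash
python3 - <<'E'
from h import *
t=cv2.imread('pics/top0.png'); s=cv2.imread('pics/side0.png')
a=cv2.resize(t[175:260,175:255],None,fx=5,fy=5,interpolation=cv2.INTER_CUBIC)
b=cv2.resize(t[190:260,395:475],None,fx=5,fy=5,interpolation=cv2.INTER_CUBIC)
c=np.zeros((425,800,3),np.uint8); c[:425,:400]=a; c[:350,400:]=b
cv2.imwrite('pics/c1.png',c)
np.set_printoptions(precision=3,suppress=True)
d=load('top')
hsv=cv2.cvtColor(t,cv2.COLOR_BGR2HSV)
def comp(lo,hi,roi,z,name):
    m=cv2.inRange(hsv,lo,hi); mm=np.zeros_like(m); x0,y0,x1,y1=roi; mm[y0:y1,x0:x1]=m[y0:y1,x0:x1]
    n,l,st,ce=cv2.connectedComponentsWithStats(mm)
    for i in range(1,n):
        if st[i,4]>15:
            pts=np.argwhere(l==i)[:,::-1].astype(np.float32)
            w=onz(d,pts,z)[:,:2].astype(np.float32)
            (cx,cy),(a,b),an=cv2.minAreaRect(w)
            print(name,st[i],ce[i],'c',round(cx,3),round(cy,3),'size',round(a,3),round(b,3),'ang',round(an,1))
comp((40,80,40),(85,255,255),(270,150,350,200),.053,'gblk')
comp((0,120,60),(12,255,255),(270,190,350,235),.053,'rblk')
comp((165,120,60),(180,255,255),(270,190,350,235),.053,'rblk2')
comp((40,80,60),(85,255,255),(175,175,260,260),.121,'gclip')
comp((18,120,80),(35,255,255),(175,175,260,260),.121,'yclip')
comp((0,120,60),(10,255,255),(175,175,260,260),.121,'rclip')
comp((90,30,60),(115,255,255),(175,175,260,260),.121,'mould')
E
```

```text
gblk [ 283  165   57   27 1084] [311.381 177.848] c 0.537 0.015 size 0.065 0.171 ang 6.4
rblk [ 276  200   57   25 1077] [304.185 211.567] c 0.434 0.038 size 0.063 0.171 ang 4.6
gclip [185 197  15   9  81] [191.111 201.148] c 0.463 0.357 size 0.02 0.039 ang 13.8
yclip [192 218  13   9  80] [197.975 222.438] c 0.402 0.337 size 0.019 0.034 ang 18.1
rclip [197 241  14   8  73] [203.274 244.534] c 0.34 0.321 size 0.017 0.035 ang 13.4
mould [190 188  49  20 345] [215.061 196.478] c 0.475 0.296 size 0.028 0.14 ang 15.7
mould [200 209  46  19 297] [222.609 216.828] c 0.417 0.271 size 0.024 0.131 ang 16.0
mould [210 231  41  16 253] [228.708 237.794] c 0.359 0.247 size 0.019 0.115 ang 16.5
```

View pics/c1.png

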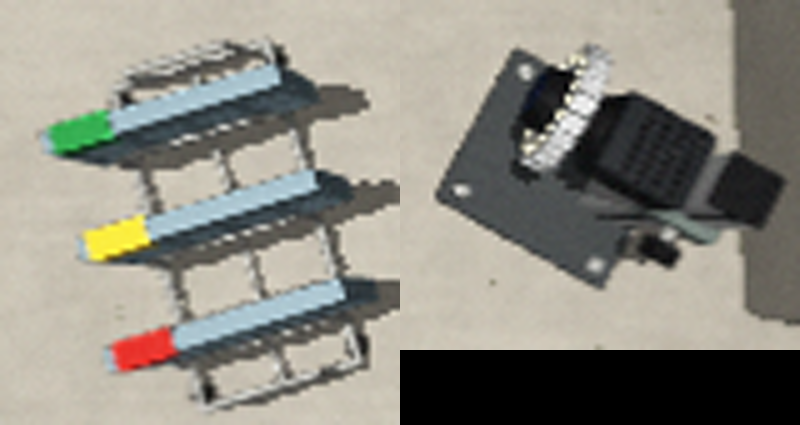

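The crop shows the moulds at a yaw of about +16° with their clips at the +y end. The inspection camera's lens side faces up-left, towards +x and +y. Next I check the wrist view and work out the first move.

```bash
cat >> h.py <<'E'
np.set_printoptions(precision=4,suppress=True)
def rel(p,yaw):
    "shift in tool axes and turn to TCP position p with tool y at yaw (deg)"
    o=sensors.get_obs(); Q=np.array(o['orientation']); M=R.from_quat(Q[[1,2,3,0]]).as_matrix()
    yy=np.degrees(np.arctan2(M[1,1],M[0,1])); turn=(-(yaw-yy)+180)%360-180
    print('shift',M.T@(np.array(p)-o['position']),'turn',turn.round(2),'| now',o['position'],'yaw',yy.round(2),'t',round(o['t'],2),'w',o['grip_width'],'tilt',M[:2,2])
E
python3 - <<'E'
from h import *
d=load('top')
for uv in [(428,212)]: print(onz(d,uv,.2))
for q in [((515,48)),((437,195)),((605,288))]:
    uv=(395+(q[0]-400)/5,190+q[1]/5); print(uv,onz(d,uv,.008))
rel((0.43,0.30,0.35),16)
E
```

```text
[[ 0.4217 -0.2994  0.2   ]]
(418.0, 199.6) [[ 0.471  -0.3228  0.008 ]]
(402.4, 229.0) [[ 0.3782 -0.2703  0.008 ]]
(436.0, 247.6) [[ 0.3189 -0.3744  0.008 ]]
shift [ 0.5175 -0.6336 -0.1184] turn -80.29 | now [ 0.2385 -0.4952  0.2304] yaw -64.29 t 0.15 w 0.08527307684021077 tilt [-0.0006  0.0016]
```

View pics/wrist0.png

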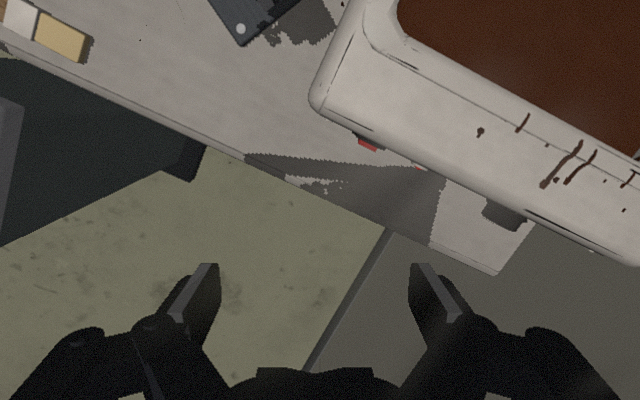

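The wrist view shows the gripper along the lower edge and the inspection camera's base plate at (250,30). I lift, then stop where the wrist camera can see the lens.

Request:
step_arm(motion=[[-1,[0,0,-0.12],0],[-1,[0,0,-0.12],0],[-1,[0,0,-0.12],0],[-1,[0.232,-0.271,-0.15],0],[-1,[0.232,-0.271,-0.15],0],[-1,[0.232,-0.271,-0.15],0],[-1,[0.232,-0.271,-0.15],0],[-1,[0.232,-0.271,-0.15],0],[-1,[0.232,-0.271,-0.15],0],[-1,[0.232,-0.271,-0.15],0],[-1,[0.232,-0.271,-0.15],0],[-1,[0.232,-0.271,-0.15],0]])

```text
t: 1.15
position: [0.3301, -0.1474, 0.3821]
orientation: [0.0, 0.975, 0.224, 0.001]
force: [0.3, -0.4, 0.3]
grip_width: 0.0851
grasp_force: 0.0
```

Request:
step_arm(motion=[[-1,[0,0,0],0],[-1,[0,0,0],0],[-1,[0,0,0],0]])

```text
t: 1.4
position: [0.33, -0.151, 0.3809]
orientation: [0.0, 0.975, 0.223, -0.0]
force: [0.3, 0.3, 0.7]
grip_width: 0.0854
grasp_force: 0.0
```

```bash
python3 - <<'E'
from h import *
d=cam('wrist'); save(d,'wrist1'); print(d['cam_to_world'])
np.savez('wl.npz',**np.load('wrist.npz'))
rel((0.43,0.30,0.30),16)
E
```

```text
[[ 0.434  -0.856  -0.2808  0.4019]
 [-0.9009 -0.4122 -0.1356 -0.1157]
 [ 0.0003  0.3118 -0.9501  0.5235]
 [ 0.      0.      0.      1.    ]]
shift [ 0.2857 -0.3636  0.0807] turn -80.35 | now [ 0.3299 -0.1514  0.3808] yaw -64.35 t 1.45 w 0.08509897345075232 tilt [-0.001   0.0001]
```

View pics/wrist1.png

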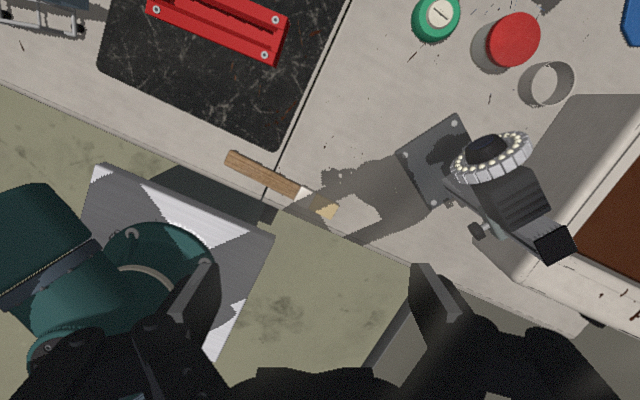

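The wrist view shows the ring light at about (490,157) and the base plate corners at about (397,150), (457,113) and (432,207). The red block's end is at (275,40), with the bystanders at (436,18), (513,40) and (546,85). I enlarge the lens here and in the other two views.

```bash
python3 - <<'E'
from h import *
w=cv2.imread('pics/wrist1.png')
top=load('top'); side=load('side'); wl=load('wl')
print('side px of lens approx',proj(side,[.4217,-.2994,.2]))
a=cv2.resize(w[100:220,390:550],None,fx=5,fy=5,interpolation=cv2.INTER_CUBIC)
cv2.imwrite('pics/c2.png',a)
for c in [(397,150),(457,113),(432,207)]: print(onz(wl,c,.01))
g=cv2.cvtColor(w,cv2.COLOR_BGR2GRAY)
E
```

```text
side px of lens approx [[380.9199 148.8092]]
[[ 0.3834 -0.2695  0.01  ]]
[[ 0.4715 -0.3231  0.01  ]]
[[ 0.3263 -0.3701  0.01  ]]
```

View pics/c2.png

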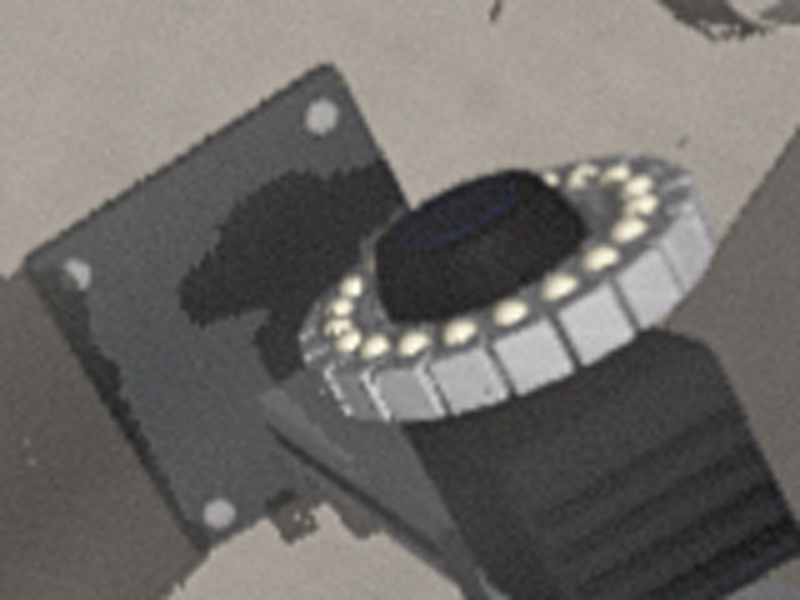

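The crop shows the lens glass centred at about (457,212) in the crop, so image (481.5,142.5). The LED ring lies behind it and the base screws are at crop (322,117), (78,272) and (218,515).

```bash
python3 - <<'E'
from h import *
wl=load('wl')
f=lambda p: np.array(p,float)/5+[390,100]
L=f([(355,287),(347,305),(338,328),(348,342),(375,347),(413,343),(460,332),(511,312),(560,287),(602,258),(629,230),(645,204),(638,186),(619,174),(585,175)])
(c,ax,an)=cv2.fitEllipse(L.astype(np.float32)); print('led ellipse',c,ax,an)
g=onz(wl,f((458,212)),.2)[0]; r=onz(wl,np.array(c),.2)[0]; print('glass',g,'ring',r,'yaw g-r',np.degrees(np.arctan2(*(g-r)[1::-1])), np.linalg.norm(g-r))
# ring endpoints at z=.2 along major axis (level diameter appears near major axis)
s=onz(wl,f([(322,117),(78,272),(218,515)]),.01); print(s)
e=s[0]-s[1]; k=s[1]-s[2]
print('plate yaw',np.degrees(np.arctan2(e[1],e[0]))+90,np.degrees(np.arctan2(k[1],k[0])),np.linalg.norm(e),np.linalg.norm(k))
# level diameter: search chord through centre with both ends on ellipse
a=np.radians(60); 
for yaw in (56,58,60,62,64,66):
    a=np.radians(yaw); u=np.array([-np.sin(a),np.cos(a),0]); n=np.array([np.cos(a),np.sin(a),0])
    th=np.linspace(0,2*np.pi,120)
    # plane through ring centre with normal n: LED points -> radius spread
    o,v=ray(wl,L); P=o+v*(((r-o)@n)/(v@n))[:,None]; rr=np.linalg.norm(P-r,axis=1); print(yaw,rr.mean().round(4),rr.std().round(5))
rel((0.43,0.30,0.30),16)
E
```

```text
led ellipse (488.3315124511719, 152.0778350830078) (22.064546585083008, 66.86054992675781) 65.0083236694336
glass [ 0.4327 -0.2838  0.2   ] ring [ 0.4277 -0.2953  0.2   ] yaw g-r 66.3397389908747 0.012589604283707277
[[ 0.4569 -0.3282  0.01  ]
 [ 0.3832 -0.2853  0.01  ]
 [ 0.3334 -0.3687  0.01  ]]
plate yaw 59.792415754877354 59.140317695061405 0.08520311803896853 0.09713984921905101
56 0.0293 0.00258
58 0.0287 0.00194
60 0.0284 0.0017
62 0.0281 0.00193
64 0.028 0.00244
66 0.0279 0.00306
shift [ 0.2857 -0.3636  0.0807] turn -80.35 | now [ 0.3299 -0.1514  0.3808] yaw -64.35 t 1.45 w 0.08509897345075232 tilt [-0.001   0.0001]
```

The lens is at about (0.433,−0.284,0.2) with a yaw of about 59.7°. The base plate, the ring and the lateral position all agree. Next is above the rack.

Request:
step_arm(motion=[[-0.3,[0.286,-0.364,0.04],-80.3],[-0.3,[0.286,-0.364,0.04],-80.3],[-0.3,[0.286,-0.364,0.04],-80.3],[-0.3,[0.286,-0.364,0.04],-80.3],[-0.3,[0.286,-0.364,0.04],-80.3],[-0.3,[0.286,-0.364,0.04],-80.3],[-0.3,[0.286,-0.364,0.04],-80.3],[-0.3,[0.286,-0.364,0.04],-80.3],[-0.3,[0.286,-0.364,0.04],-80.3],[-0.3,[0.286,-0.364,0.08],-80.3],[-0.3,[0.286,-0.364,0.08],-80.3],[-0.3,[0.286,-0.364,0.08],-80.3]])

```text
t: 2.45
position: [0.4304, 0.3034, 0.2964]
orientation: [-0.002, 0.6, 0.8, -0.003]
force: [-0.2, -0.9, -0.7]
grip_width: 0.0552
grasp_force: 0.0
```

Request:
step_arm(motion=[[-0.3,[0,0,0],0],[-0.3,[0,0,0],0],[-0.3,[0,0,0],0]])

```text
t: 2.7
position: [0.4307, 0.2998, 0.3021]
orientation: [0.001, 0.603, 0.798, 0.0]
force: [-0.0, -0.0, 0.7]
grip_width: 0.0553
grasp_force: 0.0
```

```bash
python3 - <<'E'
from h import *
d=cam('wrist'); save(d,'wrist2')
rel((0.476,0.312,0.25),16)
for n,p in dict(g=(.476,.312,.121),y=(.415,.292,.121),r=(.353,.276,.121)).items(): print(n,proj(d,p))
E
```

```text
shift [-0.0006  0.0469  0.0528] turn -0.19 | now [0.4306 0.2997 0.3028] yaw 15.81 t 2.75 w 0.05540676670486224 tilt [0.0021 0.0004]
g [[359.9794 177.8184]]
y [[297.2029 180.3266]]
r [[234.4843 178.9073]]
```

View pics/wrist2.png

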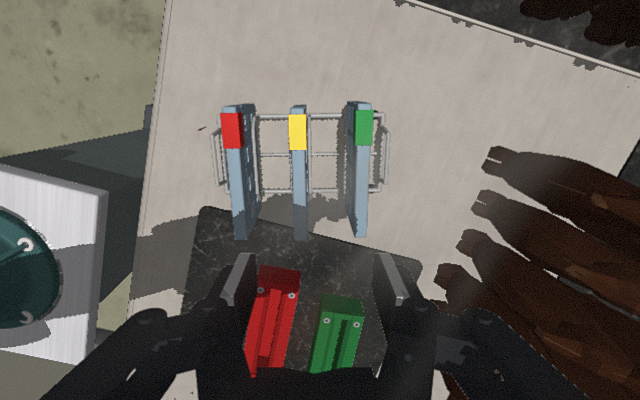

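The wrist view shows the clips red (232,130), yellow (298,132) and green (364,127), with light top strips running down to row 238. My estimates fall on them. I measure the strips now.

```bash
python3 - <<'E'
from h import *
d=load('wrist'); im=cv2.imread('pics/wrist2.png'); hsv=cv2.cvtColor(im,cv2.COLOR_BGR2HSV)
for x in (228,236,246,255,292,300,308,350,358,364,370): print(x,hsv[200,x],end=' ')
print()
for n,lo,hi,z in [('r',(0,120,80),(10,255,255),.122),('y',(18,120,80),(35,255,255),.122),('g',(45,100,60),(85,255,255),.122)]:
    m=cv2.inRange(hsv,lo,hi); m[:90]=0;m[160:]=0; m[:,:200]=0;m[:,400:]=0
    p=np.argwhere(m>0)[:,::-1].astype(np.float32); r=cv2.minAreaRect(onz(d,p,z)[:,:2].astype(np.float32)); print(n,r)
m=cv2.inRange(hsv,(85,25,125),(120,120,255)); m[:95]=0;m[245:]=0;m[:,:200]=0;m[:,400:]=0
n,l,st,ce=cv2.connectedComponentsWithStats(m)
for i in range(1,n):
    if st[i,4]>120:
        p=np.argwhere(l==i)[:,::-1].astype(np.float32); r=cv2.minAreaRect(onz(d,p,.121)[:,:2].astype(np.float32)); print(st[i],r)
        for row in (160,180,200,220,232):
            c=p[p[:,1]==row][:,0]; 
            if len(c): print('   ',row,c.min(),c.max(),onz(d,((c.min()+c.max())/2,row),.121)[0])
E
```

```text
228 [ 18  22 171] 236 [102  51 180] 246 [111  54  75] 255 [104  47  70] 292 [100  16  98] 300 [102  46 173] 308 [ 95  22 129] 350 [107  23 102] 358 [103  41 173] 364 [102  40 172] 370 [ 14  25 173] 
r ((0.34101176261901855, 0.3230971693992615), (0.020903268828988075, 0.033389557152986526), 17.127866744995117)
y ((0.40239426493644714, 0.3393075168132782), (0.017457157373428345, 0.0334775373339653), 15.815077781677246)
g ((0.4625297784805298, 0.3602887690067291), (0.019068457186222076, 0.033225808292627335), 15.776872634887695)
[ 355  146   15   91 1095] ((0.48245835304260254, 0.29697543382644653), (0.013076487928628922, 0.09737548977136612), 16.588869094848633)
    160 356.0 368.0 [0.4722 0.33   0.121 ]
    180 356.0 367.0 [0.4782 0.3102 0.121 ]
    200 355.0 367.0 [0.4845 0.2897 0.121 ]
    220 357.0 366.0 [0.4921 0.2685 0.121 ]
    232 357.0 366.0 [0.4965 0.2553 0.121 ]
[226 149  19  68 829] ((0.3549424707889557, 0.2714395821094513), (0.013161124661564827, 0.07103615999221802), 16.440176010131836)
    160 227.0 239.0 [0.3477 0.2948 0.121 ]
    180 229.0 241.0 [0.3537 0.275  0.121 ]
    200 231.0 243.0 [0.36   0.2544 0.121 ]
[292 150  16  57 716] ((0.4166763722896576, 0.29417330026626587), (0.015210838988423347, 0.05914882943034172), 17.37046241760254)
    160 292.0 304.0 [0.4104 0.3125 0.121 ]
    180 293.0 305.0 [0.4167 0.2928 0.121 ]
    200 293.0 305.0 [0.4222 0.272  0.121 ]
```

Green centre is (0.4765,0.315), yellow (0.416,0.294) and red (0.353,0.278), with a yaw of about 16.7°. All three agree with the 65 mm pitch. I grasp green.

Request:
step_arm(motion=[[-0.3,[0.002,0.048,0.04],-0.9],[-0.3,[0.002,0.048,0.08],-0.9],[-0.3,[0.002,0.048,0.12],-0.9],[-0.3,[0.002,0.048,0.16],-0.9],[-0.3,[0.002,0.048,0.19],-0.9],[-0.3,[0.002,0.048,0.214],-0.9],[-0.3,[0.002,0.048,0.214],-0.9],[-0.3,[0.002,0.048,0.214],-0.9],[-0.3,[0.002,0.048,0.214],-0.9]])

```text
t: 3.5
position: [0.4775, 0.3166, 0.0909]
orientation: [0.001, 0.596, 0.803, 0.003]
force: [-0.0, -0.1, 0.6]
grip_width: 0.0556
grasp_force: 0.0
```

Request:
step_arm(motion=[[0.3,[0,0,0],0],[0.5,[0,0,0],0],[1,[0,0,0],0],[1,[0,0,0],0],[1,[0,0,0],0],[1,[0,0,0],0],[1,[0,0,0],0],[1,[0,0,0],0]], squeeze=60)

```text
t: 4.17
position: [0.4763, 0.317, 0.0894]
orientation: [0.001, 0.595, 0.804, 0.001]
force: [-1.1, -0.8, 6.4]
grip_width: 0.0126
grasp_force: 58.7
```

```bash
python3 - <<'E'
from h import *
rel((0.4765,0.315,0.19),16.7)
d=load('top'); im=cv2.imread('pics/top0.png'); hsv=cv2.cvtColor(im,cv2.COLOR_BGR2HSV)
print(sensors.get_obs()['force'],sensors.get_obs()['grasp_force'])
# blocks seen obliquely in wrist2/wl for cross-check: red block far-end screws in wl view
E
```

```text
shift [-0.0019 -0.0001 -0.1006] turn 0.24 | now [0.4763 0.317  0.0894] yaw 16.94 t 4.17 w 0.012610011964503107 tilt [0.003  0.0012]
[-1.1056 -0.7903  6.3843] 58.66140120662749
```

Request:
step_arm(motion=[[1,[0,0,-0.02],0],[1,[0,0,-0.04],0],[1,[0,0,-0.07],0],[1,[0,0,-0.1],0],[1,[0,0,-0.11],0],[1,[0,0,-0.11],0],[1,[0,0,-0.11],0]])

```text
t: 4.75
position: [0.4752, 0.3164, 0.1964]
orientation: [-0.0, 0.595, 0.803, -0.0]
force: [-0.5, 0.7, -1.2]
grip_width: 0.0135
grasp_force: 59.7
```

```bash
python3 - <<'E'
from h import *
for n in ('top','side'):
    d=cam(n); im=cv2.cvtColor(d['image'],cv2.COLOR_RGB2BGR); hsv=cv2.cvtColor(im,cv2.COLOR_BGR2HSV)
    for nm,c,rngs in [('g',(.537,.015,.053),[((40,80,30),(85,255,255))]),('r',(.434,.038,.053),[((0,120,40),(12,255,255)),((168,120,40),(180,255,255))])]:
        u,v=proj(d,c)[0].astype(int)
        m=sum(cv2.inRange(hsv,*r) for r in rngs); mm=np.zeros_like(m); mm[v-30:v+30,u-38:u+38]=m[v-30:v+30,u-38:u+38]
        k,l,st,ce=cv2.connectedComponentsWithStats(mm); i=1+st[1:,4].argmax()
        p=np.argwhere(l==i)[:,::-1].astype(np.float32); hull=cv2.convexHull(p)[:,0]
        w=onz(d,hull,.053)[:,:2].astype(np.float32); r=cv2.minAreaRect(w)
        # bright top face only
        V=hsv[...,2]; th=np.median(V[l==i])
        print(n,nm,np.round(r[0],4),np.round(r[1],4),round(r[2],1),'medV',th)
        # projected model corners consistency: predicted hull of box vs mask extents
        print('  mask bbox',p.min(0),p.max(0))
        for yaw,cc in [(r[2] if r[2]<45 else r[2]-90,r[0])]:
            a=np.radians(yaw); X=np.array([np.cos(a),np.sin(a)]);Y=np.array([-np.sin(a),np.cos(a)])
            P=[np.r_[np.array(c[:2])+sx*.031*X+sy*.086*Y,z] for sx in(-1,1) for sy in(-1,1) for z in(.008,.053)]
            q=proj(d,P); print('  pred bbox at top est',q.min(0),q.max(0))
rel((0.537,0.015,0.20),6.0)
print(sensors.get_obs()['force'])
E
```

```text
top g [0.5367 0.0155] [0.0676 0.1709] 5.4 medV 137.0
  mask bbox [283. 165.] [339. 191.]
  pred bbox at top est [282.7061 165.2991] [340.3702 192.3857]
top r [0.4342 0.0383] [0.0628 0.1715] 4.4 medV 207.0
  mask bbox [276. 200.] [332. 224.]
  pred bbox at top est [275.3277 199.0649] [333.1735 224.4222]
side g [ 0.5446 -0.0638] [0.0461 0.0281] 31.8 medV 135.0
  mask bbox [306. 190.] [318. 197.]
  pred bbox at top est [286.1704 187.9428] [312.1668 235.4927]
side r [0.422  0.0982] [0.0734 0.0755] 3.8 medV 156.0
  mask bbox [295. 235.] [321. 254.]
  pred bbox at top est [293.9561 207.6694] [337.4623 256.1307]
shift [-0.3061 -0.0275 -0.0053] turn 10.92 | now [0.4742 0.3159 0.1942] yaw 16.92 t 4.85 w 0.013421022217671132 tilt [-0.0045 -0.0025]
[-0.5491  0.8255 -1.4647]
```

Request:
step_arm(motion=[[1,[-0.03,-0.003,-0.005],1],[1,[-0.07,-0.006,-0.005],3],[1,[-0.11,-0.009,-0.005],4],[1,[-0.15,-0.012,-0.005],6],[1,[-0.19,-0.015,-0.005],7],[1,[-0.23,-0.019,-0.005],9],[1,[-0.265,-0.022,-0.005],10],[1,[-0.29,-0.024,-0.005],11],[1,[-0.3055,-0.0245,-0.005],11],[1,[-0.3055,-0.0245,-0.005],11],[1,[-0.3055,-0.0245,-0.005],11],[1,[-0.3055,-0.0245,-0.005],11]])

```text
t: 5.85
position: [0.54, 0.0177, 0.2006]
orientation: [-0.001, 0.67, 0.743, -0.001]
force: [-0.2, 0.6, -2.2]
grip_width: 0.0132
grasp_force: 59.6
```

```bash
python3 - <<'E'
from h import *
d=load('side'); im=cv2.imread('pics/side0.png'); hsv=cv2.cvtColor(im,cv2.COLOR_BGR2HSV)
for nm,c,yaw,rngs in [('g',(.5395,.0165,.053),5.8,[((40,80,30),(85,255,255))]),('r',(.4332,.039,.053),4.5,[((0,120,40),(12,255,255)),((168,120,40),(180,255,255))])]:
    u,v=proj(d,c)[0].astype(int)
    m=sum(cv2.inRange(hsv,*r) for r in rngs); mm=np.zeros_like(m); mm[v-30:v+30,u-30:u+30]=m[v-30:v+30,u-30:u+30]
    k,l,st,ce=cv2.connectedComponentsWithStats(mm); i=1+st[1:,4].argmax(); p=np.argwhere(l==i)[:,::-1]
    a=np.radians(yaw); X=np.array([np.cos(a),np.sin(a)]);Y=np.array([-np.sin(a),np.cos(a)])
    P=[np.r_[np.array(c[:2])+sx*.031*X+sy*.086*Y,z] for sx in(-1,1) for sy in(-1,1) for z in(.008,.053)]
    q=proj(d,P); print(nm,'mask',p.min(0)-.5,p.max(0)+.5,'pred',q.min(0),q.max(0))
d=cam('wrist'); save(d,'wrist3'); cam('top')
rel((.5395,.0165,.2),5.8)
E
```

```text
g mask [278.5 189.5] [319.5 233.5] pred [277.3428 188.2775] [319.2302 234.8636]
r mask [294.5 207.5] [337.5 254.5] pred [294.0941 207.8832] [337.2735 256.5515]
shift [-0.0016 -0.001   0.0014] turn 0.21 | now [0.5403 0.0182 0.2014] yaw 6.01 t 5.95 w 0.012902039598060244 tilt [-0.0016  0.0005]
```

View pics/wrist3.png

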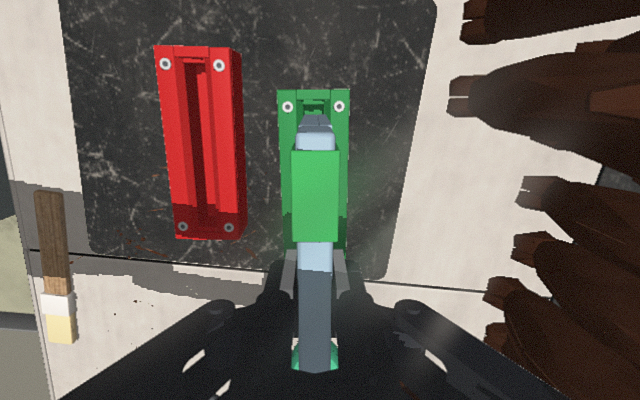

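The view shows the red block whole with its screws at (165,65), (219,66), (183,227) and (229,228). The green block's +y end has screws at (288,107) and (339,106). The held mould hangs in line with the slot. I measure from the screws.

```bash
python3 - <<'E'
from h import *
d=load('wrist'); im=cv2.imread('pics/wrist3.png'); hsv=cv2.cvtColor(im,cv2.COLOR_BGR2HSV)
def ref(p):
    x,y=p; w=((hsv[y-9:y+10,x-9:x+10,1]<90)).astype(np.uint8); k,l,st,ce=cv2.connectedComponentsWithStats(w); i=1+st[1:,4].argmax(); return ce[i]+[x-9,y-9],st[i,4]
S=[ref(p) for p in [(165,65),(219,66),(183,227),(229,228),(288,107),(339,106)]]; print([ (s[0].round(1).tolist(),int(s[1])) for s in S])
W=onz(d,np.array([s[0] for s in S]),.053); print(W)
c=W[:4].mean(0); ya=(W[0]+W[1])/2-(W[2]+W[3])/2; print('red c',c,'yaw',np.degrees(np.arctan2(-ya[0],ya[1])),'half',np.linalg.norm(ya)/2, 'w',np.linalg.norm(W[0]-W[1]))
e=W[5]-W[4]; g=(W[4]+W[5])/2; yw=np.degrees(np.arctan2(e[1],e[0])); print('green end',g,'yaw',yw,'w',np.linalg.norm(e))
for a in (5.4,5.8,6.2,yw):
    r=np.radians(a); print(a,g[:2]-np.linalg.norm(ya)/2*np.array([-np.sin(r),np.cos(r)]))
# left/right outer edges of green block (top face) per row
m=cv2.inRange(hsv,(45,80,40),(85,255,255)); m[:, :260]=0; m[:,370:]=0
for row in (95,115,130,145,180,220,240):
    x=np.flatnonzero(m[row]); print(row,x.min(),x.max(),onz(d,(x.min()-.5,row),.053)[0][:2],onz(d,(x.max()+.5,row),.053)[0][:2])
E
```

```text
[([164.9, 63.5], 113), ([218.5, 65.0], 116), ([182.4, 225.9], 70), ([228.5, 227.0], 71), ([287.1, 106.5], 108), ([338.7, 105.8], 109)]
[[ 0.4067  0.109   0.053 ]
 [ 0.4505  0.1125  0.053 ]
 [ 0.4177 -0.0346  0.053 ]
 [ 0.4617 -0.0312  0.053 ]
 [ 0.5091  0.0857  0.053 ]
 [ 0.5529  0.0908  0.053 ]]
red c [0.4341 0.0389 0.053 ] yaw 4.427139155115519 half 0.07204276209991778 w 0.04389572371614685
green end [0.531  0.0883 0.053 ] yaw 6.634840992185231 w 0.044100492544004166
5.4 [0.5378 0.0166]
5.8 [0.5383 0.0166]
6.2 [0.5388 0.0167]
6.634840992185231 [0.5393 0.0167]
95 277 349 [0.4995 0.0941] [0.5609 0.1005]
115 277 348 [0.5006 0.0778] [0.5623 0.0842]
130 279 348 [0.5032 0.0653] [0.564  0.0716]
145 279 348 [0.5041 0.0523] [0.5658 0.0587]
180 280 347 [0.5072 0.0205] [0.5692 0.027 ]
220 283 346 [ 0.5128 -0.0185] [ 0.5736 -0.0121]
240 284 345 [ 0.5154 -0.0393] [ 0.5754 -0.0329]
```

Green slot is at (0.539,0.0167) with yaw 6.4°. Red slot is at (0.434,0.039) with yaw 4.4°. I lower green.

Request:
step_arm(motion=[[1,[0,-0.001,0.02],-0.4],[1,[0,-0.001,0.05],-0.4],[1,[0,-0.001,0.065],-0.4],[1,[0,-0.001,0.072],-0.4],[1,[0,-0.001,0.078],-0.4],[1,[0,-0.001,0.084],-0.4],[1,[0,-0.001,0.09],-0.4],[1,[0,-0.001,0.096],-0.4],[1,[0,-0.001,0.102],-0.4],[1,[0,-0.001,0.106],-0.4],[1,[0,-0.001,0.108],-0.4],[1,[0,-0.001,0.108],-0.4]])

```text
t: 6.95
position: [0.5396, 0.0169, 0.0937]
orientation: [-0.0, 0.667, 0.745, -0.0]
force: [0.2, 0.5, -1.9]
grip_width: 0.0129
grasp_force: 59.4
```

Request:
step_arm(motion=[[1,[0,0,0.001],0],[1,[0,0,0.002],0],[1,[0,0,0.002],0]])

```text
t: 7.2
position: [0.54, 0.0169, 0.0924]
orientation: [0.0, 0.667, 0.745, 0.0]
force: [-0.1, 0.8, -2.2]
grip_width: 0.0132
grasp_force: 59.4
```

Request:
step_arm(motion=[[1,[0,0,0.001],0],[1,[0,0,0.002],0],[1,[0,0,0.002],0],[1,[0,0,0.002],0]])

```text
t: 7.53
position: [0.5403, 0.0169, 0.0913]
orientation: [0.001, 0.667, 0.745, 0.0]
force: [-1.0, -0.6, 4.2]
grip_width: 0.0129
grasp_force: 60.2
```

Request:
step_arm(motion=[[1,[0,0,0.001],0],[1,[0,0,0.001],0],[0.4,[0,0,0.001],0],[0.2,[0,0,0],0],[-0.1,[0,0,0],0],[-0.1,[0,0,0],0],[-0.1,[0,0,0],0],[-0.1,[0,0,-0.03],0],[-0.1,[0,0,-0.07],0],[-0.1,[0,0,-0.11],0],[-0.1,[0,0,-0.11],0],[-0.1,[0,0,-0.11],0]])

```text
t: 8.53
position: [0.5418, 0.0169, 0.2041]
orientation: [0.003, 0.667, 0.745, 0.002]
force: [-0.8, -0.5, -1.2]
grip_width: 0.0469
grasp_force: 0.0
```

```bash
python3 - <<'E'
from h import *
d=cam('top'); im=d['image'][130:240,255:365]
o=sensors.get_obs(); print(o['force'],o['grasp_force'])
d=cam('wrist'); save(d,'wrist4')
rel((.353,.278,.2),16.7)
E
```

```text
[ 0.7906 -0.0122  0.1559] 0.0
shift [ 0.2799 -0.1566 -0.0003] turn -10.39 | now [0.5395 0.017  0.1994] yaw 6.31 t 8.63 w 0.04730617180396209 tilt [-0.0012  0.    ]
```

View pics/wrist4.png

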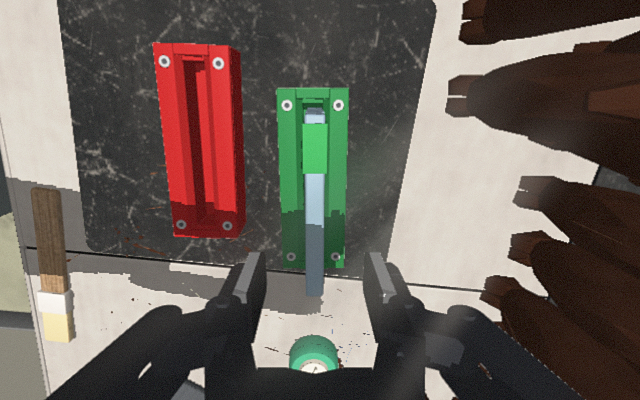

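The view shows the green mould standing in the green block, its top at (314,120) to (314,295). The red pocket is free. Now the red mould.

Request:
step_arm(motion=[[-0.1,[0.28,-0.157,0],-10.4],[-0.1,[0.28,-0.157,0],-10.4],[-0.1,[0.28,-0.157,0],-10.4],[-0.1,[0.28,-0.157,0],-10.4],[-0.1,[0.28,-0.157,0],-10.4],[-0.1,[0.28,-0.157,0],-10.4],[-0.1,[0.28,-0.157,0],-10.4],[-0.1,[0.28,-0.157,0],-10.4],[-0.1,[0.28,-0.157,0],-10.4],[-0.1,[0.28,-0.157,0],-10.4],[-0.1,[0.28,-0.157,0],-10.4]])

```text
t: 9.55
position: [0.3526, 0.2773, 0.1985]
orientation: [-0.0, 0.597, 0.802, -0.002]
force: [-0.2, 0.7, 0.2]
grip_width: 0.0471
grasp_force: 0.0
```

```bash
python3 - <<'E'
from h import *
d=cam('wrist'); im=cv2.cvtColor(d['image'],cv2.COLOR_RGB2BGR); hsv=cv2.cvtColor(im,cv2.COLOR_BGR2HSV)
for n,lo,hi,c in [('r',(0,120,80),(10,255,255),(.341,.323,.122)),('y',(18,120,80),(35,255,255),(.4024,.3393,.122))]:
    u,v=proj(d,c)[0].astype(int); m=cv2.inRange(hsv,lo,hi); mm=m*0; sl=np.s_[max(v-50,0):v+50,max(u-40,0):u+40]; mm[sl]=m[sl]
    p=np.argwhere(mm>0)[:,::-1].astype(np.float32); r=cv2.minAreaRect(onz(d,p,.122)[:,:2].astype(np.float32)); print(n,u,v,np.round(r[0],4),np.round(r[1],4),r[2])
m=cv2.inRange(hsv,(85,25,125),(120,120,255))
for P in [(.353,.278,.121),(.348,.295,.121),(.3575,.263,.121)]:
    u,v=proj(d,P)[0].round().astype(int); x=np.flatnonzero(m[v,u-25:u+26])+u-25
    if len(x): print(u,v,x.min(),x.max(),onz(d,((x.min()+x.max())/2,v),.121)[0])
rel((.353,.2785,.089),16.7)
E
```

```text
r 317 146 [0.3389 0.3228] [0.0167 0.0342] 17.446487426757812
y 412 149 [0.3998 0.3391] [0.0215 0.0342] 16.744529724121094
315 212 306 323 [0.3525 0.2775 0.121 ]
315 188 306 323 [0.3474 0.2946 0.121 ]
shift [0.0015 0.0006 0.1099] turn -0.04 | now [0.353  0.2771 0.1989] yaw 16.66 t 9.6 w 0.04678461932391798 tilt [-0.0019 -0.0019]
```

Request:
step_arm(motion=[[-0.1,[0.001,0,0.04],0],[-0.1,[0.001,0,0.08],0],[-0.1,[0.001,0,0.1],0],[-0.1,[0.001,0,0.11],0],[-0.1,[0.001,0,0.11],0],[-0.1,[0.001,0,0.11],0],[0.4,[0.001,0,0.11],0],[1,[0.001,0,0.11],0],[1,[0.001,0,0.11],0],[1,[0.001,0,0.11],0],[1,[0.001,0,0.11],0],[1,[0.001,0,0.11],0]])

```text
t: 10.6
position: [0.3539, 0.2796, 0.0924]
orientation: [0.001, 0.597, 0.802, 0.002]
force: [-1.1, -1.4, 6.6]
grip_width: 0.013
grasp_force: 58.6
```

Request:
step_arm(motion=[[1,[0,0,0],0],[1,[0,0,-0.02],0],[1,[0,0,-0.04],0],[1,[0,0,-0.07],0],[1,[0,0,-0.1],0],[1,[0,0,-0.11],0],[1,[0,0,-0.11],0]])

```text
t: 11.18
position: [0.3542, 0.28, 0.2036]
orientation: [0.001, 0.597, 0.802, 0.003]
force: [0.3, -0.6, -2.1]
grip_width: 0.013
grasp_force: 58.8
```

```bash
python3 - <<'E'
from h import *
rel((.434,.039,.20),4.4)
E
```

```text
shift [-0.2537  0.007   0.0032] turn 12.33 | now [0.3542 0.28   0.2036] yaw 16.73 t 11.18 w 0.013021219607769233 tilt [0.0062 0.0036]
```

Request:
step_arm(motion=[[1,[-0.03,0.001,0],1],[1,[-0.065,0.002,0],3],[1,[-0.1,0.003,0],5],[1,[-0.14,0.004,0],7],[1,[-0.18,0.005,0],9],[1,[-0.215,0.006,0],11],[1,[-0.24,0.007,0],12.3],[1,[-0.2525,0.007,0],12.3],[1,[-0.2525,0.007,0],12.3],[1,[-0.2525,0.007,0],12.3],[1,[-0.2525,0.007,0],12.3],[1,[-0.2525,0.007,0],12.3]])

```text
t: 12.18
position: [0.4314, 0.0401, 0.1994]
orientation: [-0.001, 0.679, 0.734, -0.0]
force: [0.9, -0.4, -2.5]
grip_width: 0.013
grasp_force: 58.7
```

```bash
python3 - <<'E'
from h import *
d=cam('wrist'); save(d,'wrist5')
im=cv2.imread('pics/wrist5.png'); hsv=cv2.cvtColor(im,cv2.COLOR_BGR2HSV)
rel((.434,.040,.20),4.4)
m=cv2.inRange(hsv,(0,120,40),(12,255,255))|cv2.inRange(hsv,(168,120,40),(180,255,255))
for t in (.08,.06,.04,.0,-.02,-.04):
    a=np.radians(4.4); Pp=np.array([.434-np.sin(a)*t,.039+np.cos(a)*t,.053]); u,v=proj(d,Pp)[0].round().astype(int)
    x=np.flatnonzero(m[v,u-60:u+61])+u-60
    if len(x): print(t,u,v,x.min(),x.max(),onz(d,(x.min()-.5,v),.053)[0][:2],onz(d,(x.max()+.5,v),.053)[0][:2],'pred edges',proj(d,Pp-[.031,0.0024,0])[0],proj(d,Pp+[.031,.0024,0])[0])
E
```

```text
shift [-0.0003  0.0024 -0.0003] turn 0.12 | now [0.4316 0.0401 0.1997] yaw 4.52 t 12.23 w 0.013553599633807785 tilt [-0.001   0.0003]
0.08 318 97 281 354 [0.3966 0.1161] [0.4589 0.121 ] pred edges [280.7889  96.6349] [354.505   96.7436]
0.06 318 121 282 353 [0.3984 0.0964] [0.4603 0.1013] pred edges [281.4971 121.0091] [353.5558 121.1174]
0.04 317 144 284 352 [0.4011 0.0768] [0.4618 0.0816] pred edges [282.1713 144.3066] [352.6517 144.4143]
0.0 317 188 284 351 [0.4031 0.0366] [0.4655 0.0415] pred edges [283.4278 187.9654] [350.9658 188.0719]
-0.02 317 209 285 350 [0.405  0.0162] [0.4669 0.021 ] pred edges [284.0145 208.4566] [350.1782 208.5623]
-0.04 317 228 286 349 [ 0.4069 -0.0031] [0.4681 0.0018] pred edges [284.5758 228.1322] [349.4242 228.2372]
```

Request:
step_arm(motion=[[1,[0,0.0025,0.02],0],[1,[0,0.0025,0.05],0],[1,[0,0.0025,0.063],0],[1,[0,0.0025,0.068],0],[1,[0,0.0025,0.074],0],[1,[0,0.0025,0.08],0],[1,[0,0.0025,0.086],0],[1,[0,0.0025,0.092],0],[1,[0,0.0025,0.098],0],[1,[0,0.0025,0.102],0],[1,[0,0.0025,0.104],0],[1,[0,0.0025,0.104],0]])

```text
t: 13.23
position: [0.4342, 0.0393, 0.0957]
orientation: [-0.0, 0.679, 0.734, -0.0]
force: [0.4, 0.3, -1.5]
grip_width: 0.0134
grasp_force: 58.7
```

Request:
step_arm(motion=[[1,[0,0,0.001],0],[1,[0,0,0.002],0],[1,[0,0,0.002],0],[1,[0,0,0.002],0]])

```text
t: 13.57
position: [0.4347, 0.0393, 0.0945]
orientation: [0.0, 0.679, 0.734, 0.0]
force: [-0.2, -0.7, -0.4]
grip_width: 0.0129
grasp_force: 58.7
```

Request:
step_arm(motion=[[1,[0,0,0.001],0],[1,[0,0,0.002],0],[1,[0,0,0.002],0]])

```text
t: 13.82
position: [0.435, 0.0393, 0.0943]
orientation: [0.001, 0.679, 0.734, 0.0]
force: [-3.0, -0.4, 7.5]
grip_width: 0.0133
grasp_force: 60.1
```

Request:
step_arm(motion=[[1,[0,0,0.001],0],[1,[0,0,0.001],0],[1,[0,0,0.001],0]])

```text
t: 14.07
position: [0.4351, 0.0393, 0.0943]
orientation: [0.001, 0.679, 0.734, 0.0]
force: [-4.7, 0.1, 12.6]
grip_width: 0.0129
grasp_force: 60.8
```

Firm contact at the expected height. I release it and go to yellow.

Request:
step_arm(motion=[[1,[0,0,0],0],[0.4,[0,0,-0.001],0],[0.2,[0,0,-0.001],0],[-0.1,[0,0,-0.001],0],[-0.1,[0,0,-0.001],0],[-0.1,[0,0,-0.001],0],[-0.1,[0,0,-0.03],0],[-0.1,[0,0,-0.07],0],[-0.1,[0,0,-0.11],0],[-0.1,[0,0,-0.11],0],[-0.1,[0,0,-0.11],0],[-0.1,[0,0,-0.11],0]])

```text
t: 15.07
position: [0.4344, 0.0393, 0.2009]
orientation: [-0.0, 0.679, 0.734, -0.0]
force: [-0.2, 0.1, -0.3]
grip_width: 0.0473
grasp_force: 0.0
```

```bash
python3 - <<'E'
from h import *
d=cam('wrist'); save(d,'wrist6')
im=cv2.imread('pics/wrist6.png'); hsv=cv2.cvtColor(im,cv2.COLOR_BGR2HSV)
a=np.radians(4.4); c=np.array([.434-np.sin(a)*.047,.039+np.cos(a)*.047,.123]); u,v=proj(d,c)[0].astype(int)
print('expected clip centre if seated',u,v)
V=hsv[v-40:v+40,u-12:u+13].mean(1).round(0); print(V[::5].tolist())
m=cv2.inRange(hsv,(85,25,100),(120,120,255))
for t in (.02,0,-.02,-.04):
    P=np.array([.434-np.sin(a)*t,.039+np.cos(a)*t,.123]);u,v=proj(d,P)[0].round().astype(int); x=np.flatnonzero(m[v,u-30:u+31])+u-30; print(u,v,x.min() if len(x) else None,x.max() if len(x) else None)
rel((.416,.294,.20),16.7)
E
```

```text
expected clip centre if seated 313 147
[[64.0, 178.0, 120.0], [89.0, 83.0, 142.0], [93.0, 68.0, 212.0], [85.0, 72.0, 216.0], [1.0, 185.0, 240.0], [1.0, 185.0, 239.0], [1.0, 186.0, 239.0], [1.0, 186.0, 237.0], [8.0, 187.0, 236.0], [1.0, 187.0, 236.0], [1.0, 187.0, 237.0], [8.0, 188.0, 236.0], [1.0, 189.0, 235.0], [1.0, 191.0, 237.0], [98.0, 66.0, 202.0], [99.0, 64.0, 200.0]]
314 186 307 324
314 213 307 324
314 238 307 323
314 262 307 324
shift [ 0.2553  0.0018 -0.0001] turn -12.29 | now [0.4338 0.0394 0.1998] yaw 4.41 t 15.12 w 0.047209652953847235 tilt [-0.0026  0.    ]
```

Request:
step_arm(motion=[[-0.1,[0.255,0.002,0],-12.3],[-0.1,[0.255,0.002,0],-12.3],[-0.1,[0.255,0.002,0],-12.3],[-0.1,[0.255,0.002,0],-12.3],[-0.1,[0.255,0.002,0],-12.3],[-0.1,[0.255,0.002,0],-12.3],[-0.1,[0.255,0.002,0],-12.3],[-0.1,[0.255,0.002,0],-12.3],[-0.1,[0.255,0.002,0],-12.3],[-0.1,[0.255,0.002,0],-12.3]])

```text
t: 15.95
position: [0.4167, 0.2923, 0.2001]
orientation: [-0.0, 0.597, 0.802, -0.001]
force: [-0.2, 0.2, 0.4]
grip_width: 0.0468
grasp_force: 0.0
```

```bash
python3 - <<'E'
from h import *
d=cam('wrist'); im=cv2.cvtColor(d['image'],cv2.COLOR_RGB2BGR); hsv=cv2.cvtColor(im,cv2.COLOR_BGR2HSV)
m=cv2.inRange(hsv,(18,120,80),(35,255,255)); u,v=proj(d,(.4024,.3393,.122))[0].astype(int); mm=m*0; mm[v-50:v+50,u-40:u+40]=m[v-50:v+50,u-40:u+40]
p=np.argwhere(mm>0)[:,::-1].astype(np.float32); r=cv2.minAreaRect(onz(d,p,.122)[:,:2].astype(np.float32)); print(np.round(r[0],4),np.round(r[1],4),r[2])
m=cv2.inRange(hsv,(85,25,100),(120,120,255))
for P in [(.416,.294,.121),(.42,.28,.121),(.425,.26,.121)]:
    u,v=proj(d,P)[0].round().astype(int); x=np.flatnonzero(m[v,u-25:u+26])+u-25
    if len(x): print(u,v,x.min(),x.max(),onz(d,((x.min()+x.max())/2,v),.121)[0])
rel((.416,.294,.089),16.7)
E
```

```text
[0.402  0.3394] [0.0171 0.0341] 16.650789260864258
314 209 305 322 [0.4156 0.294  0.121 ]
314 228 322 322 [0.4258 0.2815 0.121 ]
shift [ 0.0021 -0.0003  0.1116] turn -0.1 | now [0.417  0.2922 0.2006] yaw 16.6 t 16.0 w 0.047011677437085286 tilt [-0.0011 -0.0013]
```

Request:
step_arm(motion=[[-0.1,[0.002,-0.001,0.04],0],[-0.1,[0.002,-0.001,0.08],0],[-0.1,[0.002,-0.001,0.1],0],[-0.1,[0.002,-0.001,0.111],0],[-0.1,[0.002,-0.001,0.111],0],[-0.1,[0.002,-0.001,0.111],0],[0.4,[0.002,-0.001,0.111],0],[1,[0.002,-0.001,0.111],0],[1,[0.002,-0.001,0.111],0],[1,[0.002,-0.001,0.111],0],[1,[0.002,-0.001,0.111],0],[1,[0.002,-0.001,0.111],0]])

```text
t: 17.0
position: [0.4164, 0.2959, 0.0926]
orientation: [0.001, 0.597, 0.802, 0.001]
force: [-1.1, -0.1, 7.6]
grip_width: 0.0131
grasp_force: 58.6
```

```bash
python3 - <<'E'
from h import *
rel((.4155,.2944,.089),16.7)
E
```

```text
shift [-0.0012 -0.0013  0.0036] turn 0.02 | now [0.4164 0.2959 0.0926] yaw 16.72 t 17.0 w 0.013130168503971773 tilt [0.0031 0.0014]
```

Request:
step_arm(motion=[[1,[0,0,0],0],[1,[0,0,-0.02],0],[1,[0,0,-0.04],0],[1,[0,0,-0.07],0],[1,[0,0,-0.1],0],[1,[0,0,-0.13],0],[1,[0,0,-0.16],0],[1,[0,0,-0.18],0],[1,[0,0,-0.18],0],[1,[0,0,-0.18],0],[1,[0,0,-0.18],0]])

```text
t: 17.92
position: [0.4147, 0.2951, 0.2682]
orientation: [-0.001, 0.597, 0.802, -0.001]
force: [-0.7, 0.4, -2.4]
grip_width: 0.0132
grasp_force: 58.8
```

```bash
python3 - <<'E'
from h import *
a=np.radians(59.7); n=np.array([np.cos(a),np.sin(a)]); print('mould centre at', np.array([.4327,-.2838])+.157*n)
rel((.512,-.148,.27),59.7); print(sensors.get_obs()['force'])
E
```

```text
mould centre at [ 0.5119 -0.1482]
shift [-0.4523 -0.0343 -0.0014] turn -42.98 | now [0.4147 0.2951 0.2682] yaw 16.72 t 17.92 w 0.01322428928776916 tilt [-0.0028 -0.0017]
[-0.6877  0.3529 -2.3946]
```

Request:
step_arm(motion=[[1,[-0.03,-0.002,0],-3],[1,[-0.065,-0.005,0],-6],[1,[-0.1,-0.008,0],-10],[1,[-0.14,-0.011,0],-14],[1,[-0.18,-0.014,0],-18],[1,[-0.22,-0.017,0],-22],[1,[-0.26,-0.02,0],-26],[1,[-0.3,-0.023,0],-30],[1,[-0.34,-0.026,0],-34],[1,[-0.38,-0.029,0],-38],[1,[-0.415,-0.031,0],-41],[1,[-0.44,-0.033,0],-43]])

```text
t: 18.92
position: [0.5095, -0.1385, 0.2666]
orientation: [-0.003, 0.261, 0.965, -0.0]
force: [0.7, 0.2, -1.7]
grip_width: 0.013
grasp_force: 58.8
```

Request:
step_arm(motion=[[1,[0,0,0],0],[1,[0,0,0],0],[1,[0,0,0],0],[1,[0,0,0],0]])

```text
t: 19.25
position: [0.5098, -0.1343, 0.2692]
orientation: [-0.001, 0.261, 0.965, 0.0]
force: [-0.9, 0.5, -1.7]
grip_width: 0.0129
grasp_force: 58.9
```

```bash
python3 - <<'E'
from h import *
d=cam('wrist'); save(d,'wrist7'); np.savez('w7.npz',**np.load('wrist.npz'))
u=proj(d,(.4327,-.2838,.2))[0]; r=proj(d,(.4277,-.2953,.2))[0]; print(u,r)
im=cv2.imread('pics/wrist7.png')
x,y=int(u[0]),int(u[1]); x0=max(x-80,0);y0=max(y-60,0)
cv2.imwrite('pics/c3.png',cv2.resize(im[y0:y0+120,x0:x0+160],None,fx=5,fy=5,interpolation=cv2.INTER_CUBIC)); print('crop origin',x0,y0)
rel((.512,-.148,.224),59.7)
E
```

```text
[ 73.3946 227.9842] [ 55.9177 229.9429]
crop origin 0 167
shift [-0.0087 -0.0109  0.0456] turn 0.11 | now [ 0.51   -0.1342  0.2697] yaw 59.81 t 19.3 w 0.013128607791317137 tilt [-0.0011  0.0007]
```

View pics/c3.png

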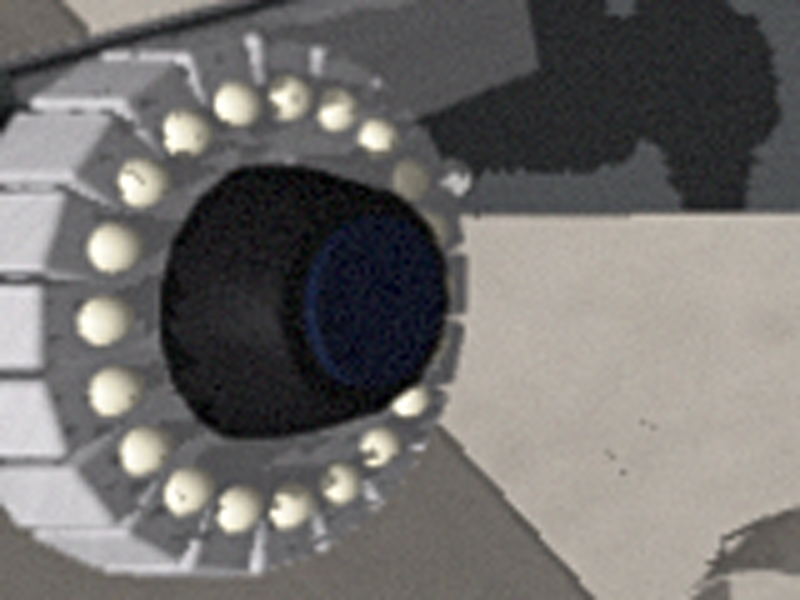

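The crop shows the lens glass centred at crop (377,300), so image (75.4,227.0), with the LED ring round it. My prediction was (73.4,228.0), which is within a few millimetres. I triangulate it against the earlier view.

```bash
python3 - <<'E'
from h import *
wl=load('wl'); w7=load('w7')
f=lambda p: np.array(p,float)/5+[390,100]-.4
h=lambda p: np.array(p,float)/5+[0,167]-.4
P,e=tri(wl,f((458,212)),w7,h((377,300))); print('glass tri',P,'gap',e,'w7 on z=.2',onz(w7,h((377,300)),.2))
L=h([(113,247),(102,321),(115,391),(143,450),(187,492),(238,509),(290,507),(340,484),(378,446),(408,402),(376,135),(336,109),(289,98),(238,104),(186,131),(141,182),(410,180)])
c=cv2.fitEllipse(L.astype(np.float32)); print(c)
L1=f([(355,287),(347,305),(338,328),(348,342),(375,347),(413,343),(460,332),(511,312),(560,287),(602,258),(629,230),(645,204),(638,186),(619,174),(585,175)])
c1=cv2.fitEllipse(L1.astype(np.float32))
Q,e=tri(wl,np.array(c1[0]),w7,np.array(c[0])); print('ring tri',Q,e,'yaw',np.degrees(np.arctan2(P[1]-Q[1],P[0]-Q[0])))
for yaw in (54,56,58,60,62,64,66):
    a=np.radians(yaw); n=np.array([np.cos(a),np.sin(a),0]); out=[]
    for d,l in ((wl,L1),(w7,L)):
        o,v=ray(d,l); X=o+v*(((Q-o)@n)/(v@n))[:,None]
        u=np.c_[X@[-np.sin(a),np.cos(a),0],X[:,2]]
        A=np.c_[2*u,np.ones(len(u))]; s=np.linalg.lstsq(A,(u**2).sum(1),rcond=None)[0]; rr=np.linalg.norm(u-s[:2],axis=1); out+=[rr.mean().round(4),rr.std().round(5),s[1].round(4),(s[0]*np.array([-np.sin(a),np.cos(a)])+(Q[:2]@n[:2])*n[:2]).round(4)]
    print(yaw,out)
E
```

```text
glass tri [ 0.4327 -0.284   0.1981] gap 0.0007148987370714577 w7 on z=.2 [[ 0.4325 -0.2821  0.2   ]]
((53.31664276123047, 227.28634643554688), (65.87110137939453, 83.2410888671875), 9.344972610473633)
ring tri [ 0.4265 -0.2917  0.2046] 0.0020280832165555703 yaw 51.13513654936961
54 [np.float64(0.0302), np.float64(0.0031), np.float64(0.2017), array([ 0.4272, -0.2921]), np.float64(0.0294), np.float64(0.00151), np.float64(0.2011), array([ 0.427, -0.292])]
56 [np.float64(0.0295), np.float64(0.0021), np.float64(0.202), array([ 0.4271, -0.2921]), np.float64(0.029), np.float64(0.00099), np.float64(0.2011), array([ 0.4268, -0.2919])]
58 [np.float64(0.0289), np.float64(0.00119), np.float64(0.202), array([ 0.4271, -0.292 ]), np.float64(0.0288), np.float64(0.0005), np.float64(0.2011), array([ 0.4267, -0.2918])]
60 [np.float64(0.0286), np.float64(0.00046), np.float64(0.2019), array([ 0.4271, -0.292 ]), np.float64(0.0285), np.float64(0.00015), np.float64(0.201), array([ 0.4266, -0.2917])]
62 [np.float64(0.0284), np.float64(0.00068), np.float64(0.2017), array([ 0.4272, -0.292 ]), np.float64(0.0283), np.float64(0.00047), np.float64(0.201), array([ 0.4265, -0.2917])]
64 [np.float64(0.0284), np.float64(0.00135), np.float64(0.2014), array([ 0.4273, -0.292 ]), np.float64(0.0282), np.float64(0.00089), np.float64(0.2009), array([ 0.4264, -0.2916])]
66 [np.float64(0.0285), np.float64(0.00201), np.float64(0.201), array([ 0.4275, -0.2921]), np.float64(0.0281), np.float64(0.00129), np.float64(0.2008), array([ 0.4264, -0.2916])]
```

The lens is at (0.433,−0.283,0.2) with yaw 60.2°, and both views agree. I go to the final pose.

```bash
python3 - <<'E'
from h import *
rel((.5099,-.1461,.2241),60.2)
E
```

```text
shift [-0.0059 -0.0103  0.0455] turn -0.39 | now [ 0.51   -0.1342  0.2697] yaw 59.81 t 19.3 w 0.013128607791317137 tilt [-0.0011  0.0007]
```

Request:
step_arm(motion=[[1,[-0.002,-0.003,0.01],-0.4],[1,[-0.004,-0.006,0.022],-0.4],[1,[-0.006,-0.01,0.034],-0.4],[1,[-0.006,-0.01,0.042],-0.4],[1,[-0.006,-0.01,0.0455],-0.4],[1,[-0.006,-0.01,0.0455],-0.4],[1,[-0.006,-0.01,0.0455],-0.4],[1,[-0.006,-0.01,0.0455],-0.4],[1,[-0.006,-0.01,0.0455],-0.4],[1,[-0.006,-0.01,0.0455],-0.4]])

```text
t: 20.13
position: [0.5108, -0.1473, 0.2256]
orientation: [0.001, 0.258, 0.966, -0.0]
force: [0.3, -0.4, -1.2]
grip_width: 0.0133
grasp_force: 58.7
```

```bash
python3 - <<'E'
from h import *
d=cam('wrist'); save(d,'wrist8'); im=cv2.imread('pics/wrist8.png'); hsv=cv2.cvtColor(im,cv2.COLOR_BGR2HSV)
rel((.5099,-.1461,.2241),60.2)
# yellow clip and top strip of the held mould at z = .2525
m=cv2.inRange(hsv,(18,120,80),(35,255,255)); k,l,st,ce=cv2.connectedComponentsWithStats(m); i=1+st[1:,4].argmax(); print(st[i])
p=np.argwhere(l==i)[:,::-1].astype(np.float32); r=cv2.minAreaRect(onz(d,p,.2535)[:,:2].astype(np.float32)); print(r)
a=np.radians(60.2); Y=np.array([-np.sin(a),np.cos(a)]); c=np.array([.5109,-.1467])
q=lambda y,x,z: proj(d,np.r_[c+y*Y+x*np.array([np.cos(a),np.sin(a)]),z])[0].round(1)
print('expected clip corners (top) y64/30',q(.064,-.0085,.2535),q(.064,.0085,.2535),q(.03,-.0085,.2535),q(.03,.0085,.2535),'lower end bottom',q(.07,0,.1475))
s=cam('side'); sv=cv2.cvtColor(s['image'],cv2.COLOR_RGB2BGR)
t=cam('top'); tv=cv2.cvtColor(t['image'],cv2.COLOR_RGB2BGR)
out=np.zeros((600,800,3),np.uint8)
out[:320,:]=np.hstack([cv2.resize(tv[140:268,270:430],(400,320)),cv2.resize(sv[110:270,240:440],(400,320))])
out[320:570,:400]=cv2.resize(im,(400,250)); cv2.imwrite('pics/fin.png',out)
E
```

```text
shift [0.0013 0.0006 0.0014] turn -0.08 | now [ 0.5107 -0.1473  0.2255] yaw 60.12 t 20.18 w 0.013260461050086362 tilt [ 0.0012 -0.0005]
[ 291  143   48   96 4147]
((0.470980703830719, -0.12388446927070618), (0.017094764858484268, 0.036339789628982544), 60.01185989379883)
expected clip corners (top) y64/30 [290.2 143.5] [338.8 143.4] [292.4 232.8] [336.8 232.8] lower end bottom [314.3 110.5]
```

View pics/fin.png

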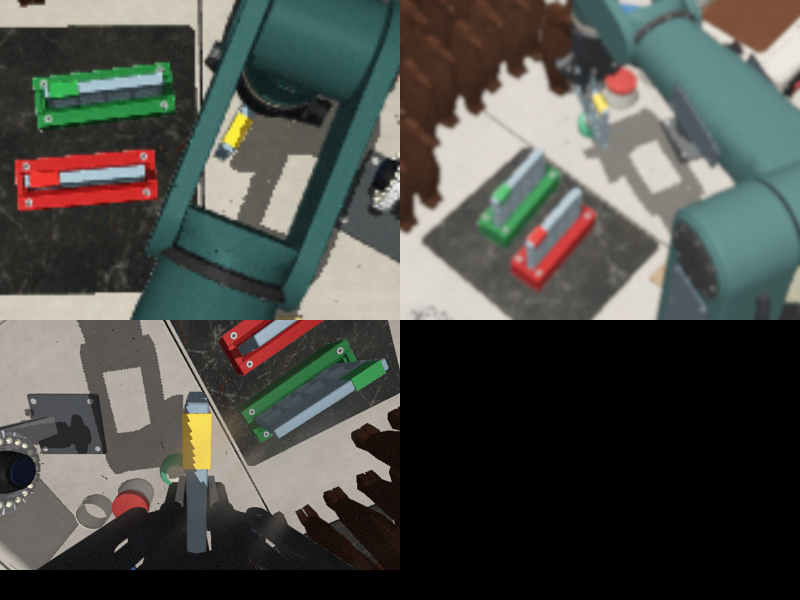

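The picture shows both moulds standing in their blocks, upright and home. The yellow one hangs before the lens, its clip corners within about 2 px of prediction, and the bystanders are untouched. One small correction and a moment to settle, then I hand in.

Request:
step_arm(motion=[[1,[0.001,0.0005,0.001],0],[1,[0.001,0.0005,0.001],0],[1,[0.001,0.0005,0.001],0],[1,[0.001,0.0005,0.001],0],[1,[0.001,0.0005,0.001],0],[1,[0.001,0.0005,0.001],0],[1,[0.001,0.0005,0.001],0],[1,[0.001,0.0005,0.001],0]])

```text
t: 20.95
position: [0.5098, -0.1463, 0.2238]
orientation: [0.0, 0.258, 0.966, -0.0]
force: [-0.2, 0.6, -1.1]
grip_width: 0.0129
grasp_force: 58.7
```

```bash
python3 - <<'E'
from h import *
rel((.5099,-.1461,.2241),60.2); print(sensors.get_obs()['joint_vel'])
print(ticket.finish_job())
E
```

```text
shift [ 0.      0.0002 -0.0003] turn -0.09 | now [ 0.5098 -0.1463  0.2238] yaw 60.11 t 20.95 w 0.012945250717907093 tilt [ 0.     -0.0001]
[ 0.001   0.0005 -0.0004  0.0017  0.0001 -0.0015]
the job is handed in; nothing more can be done
None
```

I handed the job in at about 21 s of the 58 s allowed: the green and red moulds stand home in their own blocks, the yellow one is held still, cavity side square to the lens at 15 cm by my measurements, and the bystanders were left alone; the hand-in gave no verdict.

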